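# Light the garlic and raise the phone stand for the recipe shot

## Robot

A 6-joint arm with a two-finger parallel gripper is mounted at the origin on a cart in front of the work surface, level with it; the furniture and walls round the work are solid. World frame = base frame: x ahead of the robot, y to its left, z up, the work surface at z = 0. Lengths are in m, angles in rad, forces in N, time in s.
With the tool pointing down it reaches from about 0.3 to 0.875 m from the base axis. Payload 6.4 kg.
Tool frame: the origin (TCP) lies between the finger pads, 19 mm behind the fingertips; this is the grasp point; z points along the fingers, y is the line along which they close (so a half turn about z gives the same grasp; the last joint's range is limited). The gripper opens to 85 mm and grips with 20 to 120 N. Pads are 22 mm wide; open, the fingers measure 114 mm over their backs; the gripper's body (76 mm by 85 mm) begins 54 mm behind the grasp point. The pads swing forward as they close: fully open they stand 13 mm farther back than shut.
Start: joints at [-0.206, 0.181, 1.607, -0, 1.354, -0.206], TCP at [0.575, 0, 0.25] pointing down, gripper open.
Joint ranges: [-2.99, 2.99], [-0.89, 2.07], [0.3, 2.58], [-1.14, 4.28], [0, 2.63], [-3.12, 3.12]. Speed limits (rad/s): [2.57, 2.57, 3.01, 3.14, 3.14, 3.14].

## Interface

Orientations are given as a rotation vector (axis times angle).
In Python, from workcell import r gives the robot as it stands.
- The arm moves only by the tool send_rows, never from a script. Its argument "commands" is text: rows parted by semicolons, each of 7 numbers parted by spaces: the turn, a rotation vector about the tool's x, y, z in degrees, then the shift along the tool's x, y, z in cm, then the closure, from -1 (fully open) to 1 (shut). A call has exactly 5 rows; each row is the pose to reach, as a shift and turn from the pose commanded when the call began, along the tool's axes at that moment; what a row does not reach only later rows make up. A row lasts 1/10 s, in which the tool goes at most 50 mm and 8.59 degrees, less where a joint would pass 70% of its speed; a pose out of reach is approached as far as the arm can. A call with a gripper value outside its range is refused whole. The fingers move at their own pace and stop on an object; the grip force is fixed at half the most. Time passes only in rows, so rows that repeat a pose let the fingers close, or fill a call up. It gives the time, the measured TCP pose, the force, the opening and the grip force at its end, in the units of the state.
- r.get_obs(): the state, without advancing time (a new reading comes with each control period).
- r.grab_frame(name): name is "scene" or "side" or "wrist"; returns the picture (384x512x3 uint8, blue, green, red); there is no depth.
- r.camera_params(name): a dict with "fov_y" (degrees; the focal length in pixels is half the picture's height over the tangent of half this angle, whatever the lens; pixels are square), "cx", "cy" (the principal point, pixels), "rvec" (rotation vector, rad) and "tvec" (3), from world to camera coordinates, as OpenCV has them; the wrist camera has in their place "T_tool_cam" (4x4, takes a point from camera to tool coordinates, whose origin is the TCP and whose axes are the flange's). Camera axes: x right, y down, z forward; pixel columns grow to the right and rows downward; lengths in m; the calibration is good to about 2 mm. The wrist camera is an equidistant fisheye: a pixel r from the principal point sees the ray r / f radians off the axis. A picture is of the moment at which its call begins: read the wrist's pose just before it. camera_params takes no time and is no camera call.
- r.close_job(): hands the job in; it is judged then, once.
The state is a dict: "time": time; "joint_positions": joint angles; "qd": joint speeds; "joint_torque": joint torques, N m; "tcp_pos": TCP position; "tcp_rot": TCP orientation; "contact_force": force on the tool from outside, world axes, zero at the start; "wrist_torque": the same for the moment, N m; "finger_gap": finger opening in m; "finger_force": force on a finger pad.
Only numpy, scipy, OpenCV 4.12 (cv2) and the standard library are available. Lean on these libraries where they do the work, as an engineer would, in place of code of your own. Each camera call takes 0.05 s, during which the arm holds its last target. There are 200 camera calls.

## Task

Set up the recipe shot: first swing the arm of the white work lamp away from the phone stand and round until the lamp head is straight above the garlic on the board. Then squeeze the orange release on the phone stand's grip, pull the mast all the way up past the first stop to the second, and stay there holding the grip so the phone is steady for the take: finish while still holding it. Do not shift the garlic, the lemon, the tumbler or the honey jar.

Things in the scene. Friction and masses are not known exactly. Their poses are not given: they have to be found in the camera images.
- cut_board: brown wooden chopping board, 240 x 360 x 21 mm (x, y, z), fixed; origin at the centre of its underside
- bulb: white-pink garlic bulb, about 56 mm across and 56 mm high, loose on the board; origin at the centre of its underside
- citrus: yellow lemon, 71 x 53 x 51 mm, loose on the board; origin at the centre of its underside
- lamp_hinge (a point): point on the vertical hinge axis of the white lamp's arm, on top of the lamp post, 285 mm above the worktop; the knob's circle is centred here
- lamp_knob (a point): middle of the black ribbed knob (22 mm diameter, upright, from 267 to 300 mm above the worktop) at the centre of the lamp head's top; this point is 285 mm above the worktop, 220 mm from the hinge axis. The lamp head is a white disc of 90 mm diameter, 247 to 267 mm above the worktop. The knob turns with the arm; it may swivel in the grasp
- lamp_arm (a joint): swing of the lamp arm in rad, from -1.3 to 1.3; it grows as the arm turns counterclockwise seen from above, that is as the head moves from the robot's left to its right; at 0 the arm points roughly at the robot. It stays where it is left; about 1 N at the knob moves it
- stand: phone stand: black round foot of 120 mm diameter, aluminium outer tube; fixed. Origin at the centre of the foot's underside, z up, x from the orange release through the grip to its other side. A black phone sits across the mast on its -y side, lying lengthwise along x (148 mm), its upper edge 20 mm below the grip's centre
- grip (a point): black grip block atop the sliding mast, 42 mm tall, 32 mm along y; this point is its centre, 205 mm above the worktop with the mast down; axes as the stand's. Pinch it along x: orange release key (18 mm along y, 28 mm tall) on the -x side, fixed grey pad on the +x side. Over key and pad it measures 33.5 mm (x -19 to +14.5), with the key squeezed in 28.5 mm (x -14 to +14.5)
- release (a joint): travel of the orange key in m, 0 out to 0.005 squeezed in; sprung, 3 N at first and 6 N fully in. It has to be in by about 0.004 to free the mast; let out, it locks the mast at the lowered position and at either stop
- mast (a joint): height of the mast in m: 0 lowered, first stop 0.045, second stop 0.090 (end of travel 0.0915). Slides straight up; weighs about 0.32 kg with the phone and slides back down with the key squeezed unless it is held
- glass_cup: clear glass tumbler, 81 mm across, 93 mm high, loose; origin at the centre of its underside
- honey_jar: honey jar with red lid, 60 mm across, 86 mm high, loose; origin at the centre of its underside

How it is judged:
By the outcome, as a careful person would: the job done as asked, in the order asked, and still so for the second after the job is handed in, while the arm keeps its last pose, push and grip.
It also fails if it takes over 56 s, if anything falls off the work surface, if the arm or the gripper's body presses on something with over 40 N, if the wrist force passes 120 N, or if a joint passes its speed limit or range.

## Working session

There is one attempt and no reset: what is moved stays moved. The work goes in short steps, Python scripts to look and compute and a tool call to move; the robot and the scene stay as the last step left them, time stands still between calls to the robot, and variables do not carry over. Pictures are saved under pics/ and viewed, at most 11 in all, crops included, and the job is handed in when it is done.

Besides the shell and the picture viewer there is one more tool, called after "Request:" in YAML: its name, and indented under it one key for each argument. send_rows: Moves the arm, as the interface text tells. Its arguments: {"type":"object","properties":{"commands":{"type":"string"}},"required":["commands"]}

```bash
mkdir -p pics; ls; python3 - <<'E'
from workcell import r
import cv2,numpy as np
o=r.get_obs(); print(o)
ims=[]
for n in("scene","side"):
    im=r.grab_frame(n); cv2.imwrite(f"pics/{n}0.png",im); ims.append(im); print(n,r.camera_params(n))
im=r.grab_frame("wrist"); cv2.imwrite("pics/wrist0.png",im);print(r.camera_params("wrist"))
E
```

```text
pics
{'time': 0.0, 'joint_positions': array([-2.06307117e-01,  1.81533047e-01,  1.60805978e+00, -2.38884814e-05,
        1.35379765e+00, -2.06299673e-01]), 'qd': array([-0.00042233, -0.0023401 ,  0.0004381 , -0.00018946,  0.00099443,
       -0.00119606]), 'joint_torque': array([ 3.41415571e-04, -4.44869328e+01, -3.51340663e+01, -2.51131587e-04,
        9.11703974e-03,  3.43231875e-05]), 'tcp_pos': array([5.74454208e-01, 1.20484393e-04, 2.49063604e-01]), 'tcp_rot': array([-2.22038875e+00, -2.22038369e+00,  1.57541022e-03]), 'contact_force': array([0.52568424, 0.13099731, 0.92171034]), 'wrist_torque': array([-0.07104724,  0.00201118, -0.01132301]), 'finger_force': 0.0, 'finger_gap': 0.08543872658164495}
scene {'fov_y': 53.019969966264355, 'cx': 256.83794129079615, 'cy': 183.7758922867544, 'rvec': array([ 0.67540729, -2.56077085,  1.21293062]), 'tvec': array([0.54188174, 0.23976129, 1.14686028])}
side {'fov_y': 56.54592198197456, 'cx': 253.6129193237266, 'cy': 195.30761777018486, 'rvec': array([ 2.26558921,  0.00307325, -0.02068201]), 'tvec': array([-0.53964883,  0.23000259,  1.01158778])}
{'fov_y': 65.70646984690485, 'cx': 254.6984426462974, 'cy': 190.20110129005303, 'T_tool_cam': array([[ 2.30399661e-04, -9.46902464e-01, -3.21520871e-01,
         8.18883243e-02],
       [ 9.99999819e-01,  3.96742769e-04, -4.51843409e-04,
        -1.61435429e-03],
       [ 5.55412718e-04, -3.21520709e-01,  9.46902384e-01,
        -1.23914170e-01],
       [ 0.00000000e+00,  0.00000000e+00,  0.00000000e+00,
         1.00000000e+00]])}
```

View pics/scene0.png

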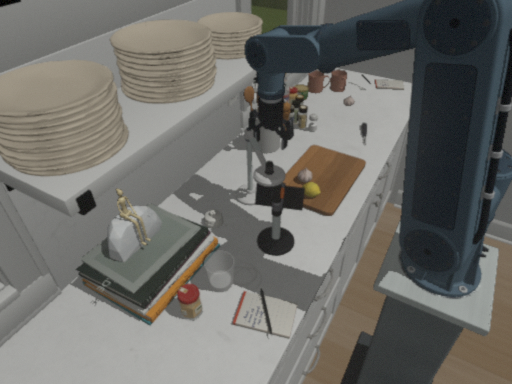

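View pics/side0.png

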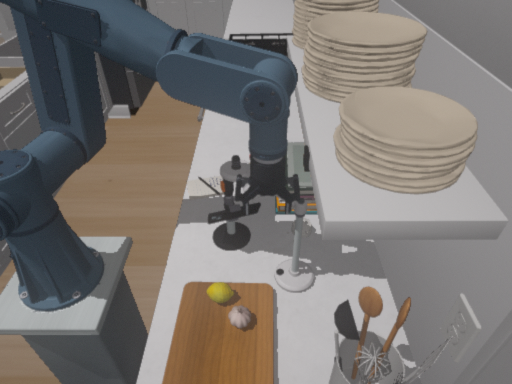

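View pics/wrist0.png

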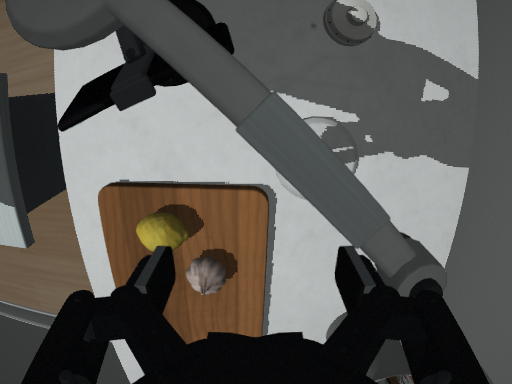

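The scene view shows the lamp head at about (268,175) with its knob at (269,167), the stand foot at (276,241), garlic (305,176) and lemon (312,189). The side view shows the knob at (236,160), the foot at (232,237), the lamp base at (294,275) and garlic at (240,317). The wrist view shows garlic at (207,275), lemon at (161,231), the phone along (60,128)-(230,40) and the lamp hinge near (415,275).

```bash
cat > h.py <<'E'
import cv2,numpy as np
from scipy.spatial.transform import Rotation as R
from workcell import r
def ray(n,u,v,o=None):
    p=r.camera_params(n); f=192/np.tan(np.radians(p["fov_y"])/2)
    a=np.array([u-p["cx"],v-p["cy"]])/f
    if n=="wrist":
        t=np.hypot(*a); d=np.r_[a/t*np.sin(t),np.cos(t)]
        T=p["T_tool_cam"]; Rt=R.from_rotvec(o["tcp_rot"]).as_matrix()
        return Rt@T[:3,3]+o["tcp_pos"],Rt@T[:3,:3]@d
    M=R.from_rotvec(p["rvec"]).as_matrix()
    d=M.T@np.r_[a,1]; return -M.T@p["tvec"],d/np.linalg.norm(d)
def plane(n,u,v,z,o=None):
    c,d=ray(n,u,v,o); return c+d*(z-c[2])/d[2]
def tri(*rs):
    A=sum(np.eye(3)-np.outer(d,d) for c,d in rs); b=sum((np.eye(3)-np.outer(d,d))@c for c,d in rs)
    return np.linalg.solve(A,b)
def cen(m,box):
    x0,y0,x1,y1=box; k=np.zeros(m.shape,np.uint8); k[y0:y1,x0:x1]=m[y0:y1,x0:x1]
    n,l,s,c=cv2.connectedComponentsWithStats(k); i=1+np.argmax(s[1:,4]); return c[i],s[i]
E
python3 - <<'E'
from h import *
np.set_printoptions(precision=4,suppress=True)
o=r.get_obs()
I={n:cv2.imread(f"pics/{n}0.png") for n in("scene","side","wrist")}
H={n:cv2.cvtColor(i,cv2.COLOR_BGR2HSV) for n,i in I.items()}
yel=lambda n:cv2.inRange(H[n],(22,120,60),(35,255,255))
for n,b in(("scene",(295,175,330,205)),("side",(200,275,240,310)),("wrist",(120,200,200,260))):
    c,s=cen(yel(n),b); print("lemon",n,c,s[4],plane(n,*c,.046,o))
for n,b in(("side",(222,300,258,335)),("wrist",(180,245,235,300)),("scene",(296,167,314,184))):
    m=cv2.inRange(H[n],(0,0,60),(180,95,255)); 
    c,s=cen(m,b); print("garlic",n,c,s,plane(n,*c,.045,o))
for n,b in(("scene",(245,222,305,258)),("side",(205,215,258,252))):
    m=cv2.inRange(H[n],(0,0,0),(180,255,60)); c,s=cen(m,b);print("foot",n,c,s,plane(n,*c,.01))
for n,b in(("scene",(250,155,285,178)),("side",(222,150,248,170))):
    m=cv2.inRange(H[n],(0,0,0),(180,255,70)); c,s=cen(m,b);print("knob",n,c,s,plane(n,*c,.285))
for n,b in(("scene",(250,160,300,200)),("side",(210,150,250,200))):
    m=cv2.inRange(H[n],(5,150,80),(18,255,255))
    try: c,s=cen(m,b);print("orange",n,c,s,plane(n,*c,.205))
    except Exception as e: print(e)
print("hinge guess",plane("wrist",415,272,.285,o))
for u,v in((60,128),(230,40)): print("phone",plane("wrist",u,v,.185,o))
a=cv2.resize(I["side"][130:300,180:340],None,fx=2.5,fy=3.5*2.5/3.5,interpolation=cv2.INTER_CUBIC)
b=cv2.resize(I["scene"][110:280,220:370],None,fx=2.5,fy=2.5,interpolation=cv2.INTER_CUBIC)
cv2.imwrite("pics/crop1.png",np.hstack([a,b]))
E
```

```text
lemon scene [311.4197 188.9378] 193 [ 0.4518 -0.0849  0.046 ]
lemon side [219.3776 291.9949] 392 [ 0.4539 -0.0843  0.046 ]
lemon wrist [159.9685 231.9139] 1335 [ 0.4517 -0.0853  0.046 ]
garlic side [239.6068 316.3325] [228 305  24  24 412] [ 0.5081 -0.1526  0.045 ]
garlic wrist [204.2469 276.7049] [186 259  39  36 976] [ 0.5044 -0.1529  0.045 ]
garlic scene [304.7371 175.4057] [297 168  16  15 175] [ 0.5046 -0.1454  0.045 ]
foot scene [274.6351 241.6719] [257 227  37  28 707] [0.4638 0.1679 0.01  ]
foot side [237.3704 235.4593] [219 223  31  25 405] [0.4879 0.1484 0.01  ]
knob scene [268.8113 168.0849] [264 162  10  13 106] [0.491  0.1624 0.285 ]
knob side [235.7191 162.5955] [232 156   9  13  89] [0.4955 0.1473 0.285 ]
orange scene [281.9167 192.5833] [281 188   3  10  24] [0.4534 0.1519 0.205 ]
orange side [222.4615 185.6923] [222 182   2   8  13] [0.4548 0.1515 0.205 ]
hinge guess [0.6372 0.0175 0.285 ]
phone [0.4293 0.0664 0.185 ]
phone [0.5576 0.1161 0.185 ]
```

View pics/crop1.png

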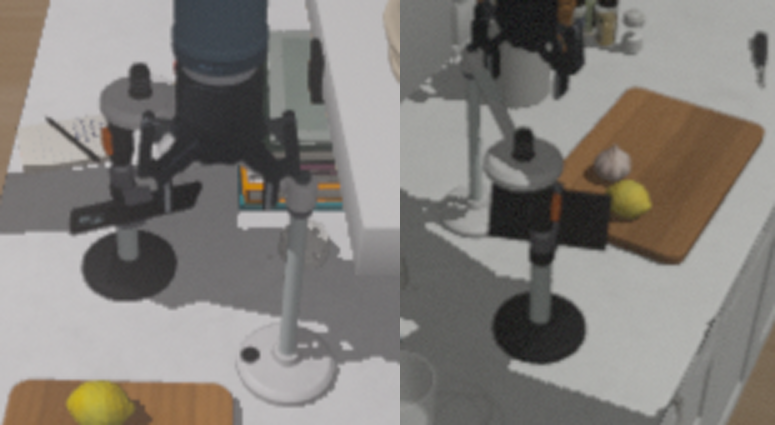

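The crop shows the lamp head covering the stand grip, with the orange key on its low-x, low-y side. The hinge top is at side (300,207), the lamp base at (294,275) and the foot at side (232,236) / scene (276,241).

```bash
python3 - <<'E'
from h import *
np.set_printoptions(precision=4,suppress=True)
o=r.get_obs()
k=tri(ray("scene",268.9,167.8),ray("side",235.8,162.6)); print("knob",k)
print("foot",plane("scene",276,240.8,.012),plane("side",232,236,.012))
print("base",plane("side",294,275,.012),plane("scene",220+(470-400)/2.5,110+213/2.5,.012))
print("hinge side",plane("side",300,205,.28), "scene",plane("scene",220+(470-400)/2.5,110+58/2.5,.285))
print("hinge tri",tri(ray("side",300,206),ray("scene",248,133.2)))
print("orange",tri(ray("scene",282,192.6),ray("side",222.5,185.7)))
g=tri(ray("scene",304.7,175.4),ray("side",239.6,316.3),ray("wrist",204.2+2,276.0,o));print("garlic",g)
def prj(n,P):
    p=r.camera_params(n); f=192/np.tan(np.radians(p["fov_y"])/2)
    K=np.array([[f,0,p["cx"]],[0,f,p["cy"]],[0,0,1]])
    return cv2.projectPoints(np.array([P]),p["rvec"],p["tvec"],K,None)[0].ravel()
print(prj("scene",[.62,.03,.285]),prj("side",[.62,.03,.285]))
E
```

```text
knob [0.4949 0.1549 0.2797]
foot [0.4609 0.1642 0.012 ] [0.4715 0.1442 0.012 ]
base [ 0.6519 -0.0051  0.012 ] [0.6498 0.0192 0.012 ]
hinge side [ 0.649  -0.0159  0.28  ] scene [0.6326 0.0357 0.285 ]
hinge tri [0.6524 0.0026 0.2609]
orange [0.4542 0.1515 0.2047]
garlic [ 0.5072 -0.1514  0.0421]
[252.4444 133.3948] [286.0674 190.6088]
```

Request:
send_rows:
  commands: "0 0 0 0 0 -5 -1; 0 0 0 2 -1 -9 -1; 0 0 0 6 -3 -10 -1; 0 0 0 10 -5 -10 -1; 0 0 0 13.5 -7 -10 -1"

```text
time: 0.65
tcp_pos: [0.5042, 0.1364, 0.3505]
tcp_rot: [2.222, 2.221, 0.001]
contact_force: [-0.5, 1.0, 0.3]
finger_gap: 0.0858
finger_force: 0.0
```

Request:
send_rows:
  commands: "0 0 0 2 -1 0 -1; 0 0 0 2 -1 0 -1; 0 0 0 2 -1 0 -1; 0 0 0 2 -1 0 -1; 0 0 0 2 -1 0 -1"

```text
time: 1.15
tcp_pos: [0.4955, 0.154, 0.3497]
tcp_rot: [-2.223, -2.22, 0.001]
contact_force: [-0.2, -0.2, -0.3]
finger_gap: 0.0854
finger_force: 0.0
```

```bash
python3 - <<'E'
from h import *
o=r.get_obs(); print(o["time"],o["tcp_pos"],o["tcp_rot"])
cv2.imwrite("pics/wrist1.png",r.grab_frame("wrist")); cv2.imwrite("pics/side1.png",r.grab_frame("side"))
import pickle; pickle.dump(o,open("o1.pkl","wb"))
E
```

```text
1.15 [0.49554099 0.15397555 0.34972968] [-2.22319949e+00 -2.21952940e+00  6.51781523e-04]
```

View pics/wrist1.png

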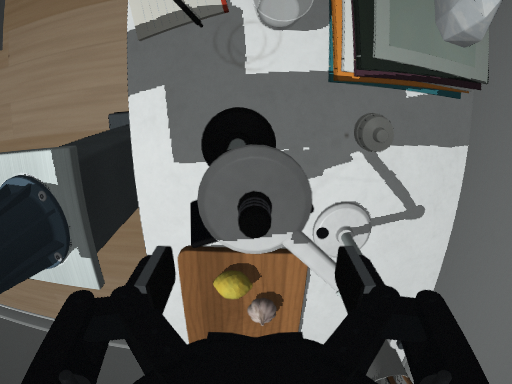

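The wrist view shows the knob top near (254,222), the lamp base at (342,228), garlic at (263,308) and lemon at (233,284). The stand foot (239,137) and the head are well below the fingers.

```bash
python3 - <<'E'
from h import *
import pickle; o=pickle.load(open("o1.pkl","rb"))
np.set_printoptions(precision=4,suppress=True)
print("knobtop",plane("wrist",254,222,.30,o),"head",plane("wrist",255,196,.267,o))
im=cv2.imread("pics/wrist1.png");H=cv2.cvtColor(im,cv2.COLOR_BGR2HSV)
m=cv2.inRange(im,(0,0,0),(45,45,45)); c,s=cen(m,(230,180,285,245)); print(c,s, plane("wrist",*c,.287,o))
print("base",plane("wrist",342,229,.012,o),"garlic",plane("wrist",263,308,.045,o))
c,s=cen(m,(195,100,280,150));print("foot",s,plane("wrist",239,140,.012,o),plane("wrist",201,140,.012,o),plane("wrist",275,140,.012,o))
S=cv2.imread("pics/side1.png");cv2.imwrite("pics/side1c.png",cv2.resize(S[130:340,180:340],None,fx=2.8,fy=2.8))
E
```

```text
knobtop [0.4934 0.1553 0.3   ] head [0.494  0.1612 0.267 ]
[254.3965 214.0667] [ 238  191   34   47 1319] [0.4936 0.1553 0.287 ]
base [0.6487 0.0059 0.012 ] garlic [ 0.5087 -0.143   0.045 ]
foot [ 202  107   74   43 2270] [0.469  0.1621 0.012 ] [0.4086 0.163  0.012 ] [0.5254 0.1621 0.012 ]
```

Request:
send_rows:
  commands: "0 0 0 0.1 -0.15 2 -1; 0 0 0 0.1 -0.15 4 -1; 0 0 0 0.1 -0.15 5.8 -1; 0 0 0 0.1 -0.15 5.8 0; 0 0 0 0.1 -0.15 5.8 1"

```text
time: 1.75
tcp_pos: [0.4937, 0.1556, 0.2922]
tcp_rot: [-2.222, -2.22, 0.001]
contact_force: [0.2, -0.3, 1.0]
finger_gap: 0.0592
finger_force: 0.0
```

Request:
send_rows:
  commands: "0 0 0 0 0 0 1; 0 0 0 0 0 0 1; 0 0 0 0 0 0 1; 0 0 0 0 0 0 1; 0 0 0 0 0 0 1"

```text
time: 2.25
tcp_pos: [0.4944, 0.1558, 0.2934]
tcp_rot: [2.22, 2.22, 0.003]
contact_force: [1.6, -0.5, 6.8]
finger_gap: 0.0198
finger_force: 59.0
```

Request:
send_rows:
  commands: "0 0 0 0 0 -0.2 1; 0 0 0 -1 -0.9 -0.2 1; 0 0 0 -2.9 -2.4 -0.2 1; 0 0 0 -4.9 -3.6 -0.2 1; 0 0 0 -6.6 -4.4 -0.2 1"

```text
time: 2.75
tcp_pos: [0.4494, 0.0899, 0.2936]
tcp_rot: [2.22, 2.223, 0.003]
contact_force: [7.2, -0.3, -4.1]
finger_gap: 0.02
finger_force: 60.4
```

Request:
send_rows:
  commands: "0 0 0 -2.5 -0.8 0.1 1; 0 0 0 -5.1 -1.3 0.1 1; 0 0 0 -7.8 -1.5 0.1 1; 0 0 0 -10.5 -1.5 0.1 1; 0 0 0 -13.1 -1.1 0.1 1"

```text
time: 3.25
tcp_pos: [0.437, -0.0411, 0.2934]
tcp_rot: [-2.218, -2.221, 0.002]
contact_force: [-3.3, 3.3, 5.5]
finger_gap: 0.0199
finger_force: 65.8
```

Request:
send_rows:
  commands: "0 0 0 -2.6 0.7 0 1; 0 0 0 -5 1.7 0 1; 0 0 0 -7.4 3.0 0 1; 0 0 0 -9.4 4.5 0 1; 0 0 0 -10.4 5.3 0 1"

```text
time: 3.75
tcp_pos: [0.4884, -0.1496, 0.2932]
tcp_rot: [-2.222, -2.218, 0.017]
contact_force: [-17.9, -11.4, 10.3]
finger_gap: 0.0197
finger_force: 62.7
```

Request:
send_rows:
  commands: "0 0 0 0 0 0 1; 0 0 0 0 0 0 1; 0 0 0 0 0 0 1; 0 0 0 0 0 0 1; 0 0 0 0 0 0 1"

```text
time: 4.25
tcp_pos: [0.4879, -0.1491, 0.2933]
tcp_rot: [-2.223, -2.218, 0.018]
contact_force: [-18.1, -16.5, 6.5]
finger_gap: 0.0198
finger_force: 62.3
```

```bash
python3 - <<'E'
from h import *
o=r.get_obs(); print(o["time"],o["tcp_pos"],o["tcp_rot"],o["contact_force"])
I={n:r.grab_frame(n) for n in("wrist","side","scene")}
for n in I: cv2.imwrite(f"pics/{n}2.png",I[n])
import pickle; pickle.dump(o,open("o2.pkl","wb"))
a=cv2.resize(I["side"][130:360,150:340],None,fx=2,fy=2,interpolation=cv2.INTER_CUBIC)
b=cv2.resize(I["scene"][90:320,200:400],None,fx=2,fy=2,interpolation=cv2.INTER_CUBIC)
cv2.imwrite("pics/crop2.png",np.hstack([a,b]))
E
```

```text
4.25 [ 0.48791902 -0.14914823  0.29330794] [-2.22345977 -2.21839483  0.01849982] [-18.14739415 -16.49226657   6.53689489]
```

View pics/crop2.png

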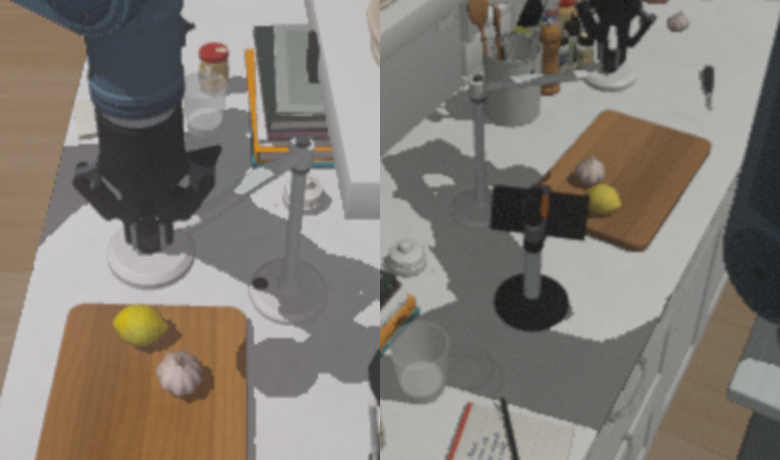

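View pics/wrist2.png

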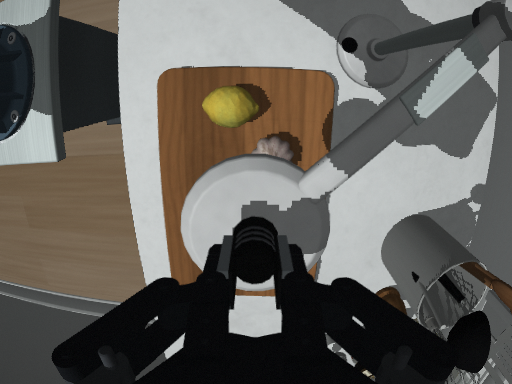

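The crop and wrist view show the head near the garlic but just short of it: garlic at side (240,317), scene (305,176) and wrist (273,150), partly hidden by the head at (255,220).

```bash
python3 - <<'E'
from h import *
import pickle; o=pickle.load(open("o1.pkl","rb")); o2=pickle.load(open("o2.pkl","rb"))
np.set_printoptions(precision=4,suppress=True)
def g(f,b):
    H=cv2.cvtColor(cv2.imread(f),cv2.COLOR_BGR2HSV); m=cv2.inRange(H,(0,0,60),(180,95,255)); m=cv2.morphologyEx(m,cv2.MORPH_OPEN,np.ones((3,3),np.uint8))
    c,s=cen(m,b); print(f,c,s); return c
w=g("pics/wrist1.png",(245,290,282,330)); a=g("pics/side2.png",(222,300,258,338)); s=g("pics/scene2.png",(294,165,316,186))
w0=np.array([206,276]); import copy
o0=dict(tcp_pos=np.array([.57445,.0001,.2491]),tcp_rot=np.array([-2.2204,-2.2204,.0016]))
for z in(.04,.045,.05): print(plane("wrist",*w,z,o),plane("side",*a,z),plane("scene",*s,z),plane("wrist",*w0,z,o0))
# hinge: lamp post top / base in wrist2
print("base",plane("wrist",373,49,.01,o2)); print("arm dir check knob",plane("wrist",255,262,.29,o2))
E
```

```text
pics/wrist1.png [261.2073 311.4914] [247 300  29  26 521]
pics/side2.png [239.469  316.3797] [228 306  23  23 403]
pics/scene2.png [304.7241 175.4425] [297 168  16  15 174]
[ 0.5056 -0.1565  0.04  ] [ 0.5075 -0.1496  0.04  ] [ 0.5069 -0.1512  0.04  ] [ 0.5057 -0.155   0.04  ]
[ 0.5055 -0.152   0.045 ] [ 0.5078 -0.1527  0.045 ] [ 0.5046 -0.1451  0.045 ] [ 0.5067 -0.1514  0.045 ]
[ 0.5053 -0.1475  0.05  ] [ 0.5081 -0.1558  0.05  ] [ 0.5022 -0.1391  0.05  ] [ 0.5078 -0.1479  0.05  ]
base [0.649  0.0009 0.01  ]
arm dir check knob [ 0.4864 -0.1486  0.29  ]
```

Request:
send_rows:
  commands: "0 0 0 -0.6 0.4 -0.1 1; 0 0 0 -1.2 0.8 -0.1 1; 0 0 0 -1.2 0.8 -0.1 1; 0 0 0 -1.2 0.8 -0.1 1; 0 0 0 -1.2 0.8 -0.1 1"

```text
time: 4.9
tcp_pos: [0.4968, -0.1593, 0.2933]
tcp_rot: [-2.221, -2.219, 0.012]
contact_force: [-11.1, -11.1, 2.4]
finger_gap: 0.0198
finger_force: 61.0
```

Request:
send_rows:
  commands: "0 0 0 -0.2 -0.2 0 1; 0 0 0 -0.2 -0.2 0 1; 0 0 0 -0.2 -0.2 0 0.6; 0 0 0 -0.2 -0.2 0 0.4; 0 0 0 -0.2 -0.2 0 0"

```text
time: 5.4
tcp_pos: [0.4979, -0.1585, 0.294]
tcp_rot: [2.221, 2.221, 0.002]
contact_force: [0.2, 0.1, -0.7]
finger_gap: 0.0387
finger_force: 0.0
```

Request:
send_rows:
  commands: "0 0 0 0 0 0 -0.5; 0 0 0 0 0 0 -0.5; 0 0 0 0 0 -2 -0.5; 0 0 0 0 0 -5 -0.5; 0 0 0 0 0 -8 -0.5"

```text
time: 5.9
tcp_pos: [0.4974, -0.1587, 0.3746]
tcp_rot: [-2.221, -2.221, -0.0]
contact_force: [-0.8, -0.5, -1.0]
finger_gap: 0.0643
finger_force: 0.0
```

```bash
python3 - <<'E'
from h import *
import pickle
np.set_printoptions(precision=4,suppress=True)
o=r.get_obs(); print(o["time"],o["tcp_pos"],o["tcp_rot"],o["contact_force"])
I={n:r.grab_frame(n) for n in("wrist","side","scene")}
for n in I: cv2.imwrite(f"pics/{n}3.png",I[n])
pickle.dump(o,open("o3.pkl","wb"))
m=cv2.inRange(I["wrist"],(0,0,0),(45,45,45)); 
try: c,s=cen(m,(225,190,295,250)); print("knob",c,s,plane("wrist",*c,.287,o))
except Exception as e: print(e)
for n,b in(("scene",(250,160,320,200)),("side",(210,150,250,210))):
    m=cv2.inRange(cv2.cvtColor(I[n],cv2.COLOR_BGR2HSV),(3,130,60),(18,255,255)); c,s=cen(m,b);print("orange",n,c,s,plane(n,*c,.205))
a=I["wrist"]; b=cv2.resize(I["scene"][165:270,235:325],None,fx=3,fy=384/105,interpolation=cv2.INTER_CUBIC)
cv2.imwrite("pics/crop3.png",np.hstack([a,b]))
E
```

```text
5.9 [ 0.4974 -0.1587  0.3746] [-2.2206 -2.221  -0.0002] [-0.8234 -0.5096 -1.0184]
knob [254.0061 201.434 ] [240 190  30  26 659] [ 0.4951 -0.1576  0.287 ]
orange scene [281.7778 192.75  ] [280 188   5  10  36] [0.4534 0.1527 0.205 ]Traceback (most recent call last):
  File "<stdin>", line 12, in <module>
  File "h.py", line 20, in cen
    n,l,s,c=cv2.connectedComponentsWithStats(k); i=1+np.argmax(s[1:,4]); return c[i],s[i]
                                                     ~~~~~~~~~^^^^^^^^^
    return _wrapfunc(a, 'argmax', axis=axis, out=out, **kwds)
    return bound(*args, **kwds)
ValueError: attempt to get argmax of an empty sequence
```

Request:
send_rows:
  commands: "0 0 0 4 -0.5 0 -1; 0 0 0 8.5 -1 0 -1; 0 0 0 13 -1.5 0 -1; 0 0 0 17.5 -2 0 -1; 0 0 0 22 -2.5 0 -1"

```text
time: 6.55
tcp_pos: [0.4716, 0.0628, 0.3728]
tcp_rot: [-2.221, -2.22, 0.001]
contact_force: [0.2, -0.0, 0.1]
finger_gap: 0.0853
finger_force: 0.0
```

Request:
send_rows:
  commands: "0 0 0 4.5 -0.5 0 -1; 0 0 0 8 -0.5 0 -1; 0 0 0 9.4 -0.5 0 -1; 0 0 0 9.4 -0.5 0 -1; 0 0 0 9.4 -0.5 0 -1"

```text
time: 7.05
tcp_pos: [0.4674, 0.1544, 0.3732]
tcp_rot: [-2.221, -2.221, 0.002]
contact_force: [1.1, -0.2, -1.2]
finger_gap: 0.0851
finger_force: 0.0
```

```bash
python3 - <<'E'
from h import *
import pickle
np.set_printoptions(precision=4,suppress=True)
o=r.get_obs(); print(o["time"],o["tcp_pos"],o["tcp_rot"],o["contact_force"])
I={n:r.grab_frame(n) for n in("wrist","side","scene")}
for n in I: cv2.imwrite(f"pics/{n}4.png",I[n])
pickle.dump(o,open("o4.pkl","wb"))
for n,b in(("scene",(250,160,320,210)),("side",(205,150,260,210)),("wrist",(150,100,350,300))):
    m=cv2.inRange(cv2.cvtColor(I[n],cv2.COLOR_BGR2HSV),(3,130,60),(18,255,255))
    try: c,s=cen(m,b);print("orange",n,c,s,plane(n,*c,.205,o))
    except ValueError: print("none",n)
a=cv2.resize(I["wrist"][100:300,140:380],(480,400),interpolation=cv2.INTER_CUBIC); b=cv2.resize(I["side"][160:260,195:270],(300,400),interpolation=cv2.INTER_CUBIC)
cv2.imwrite("pics/crop4.png",np.hstack([a,b]))
E
```

```text
7.05 [0.4674 0.1544 0.3732] [-2.2209 -2.2215  0.0022] [ 1.0753 -0.2239 -1.156 ]
orange scene [281.7576 192.4242] [280 188   5  10  33] [0.4541 0.1515 0.205 ]
orange side [222.5789 186.2632] [221 182   4  10  19] [0.4553 0.149  0.205 ]
orange wrist [256.4798 270.3328] [ 195  244  125   56 5394] [0.4676 0.0375 0.205 ]
```

View pics/crop4.png

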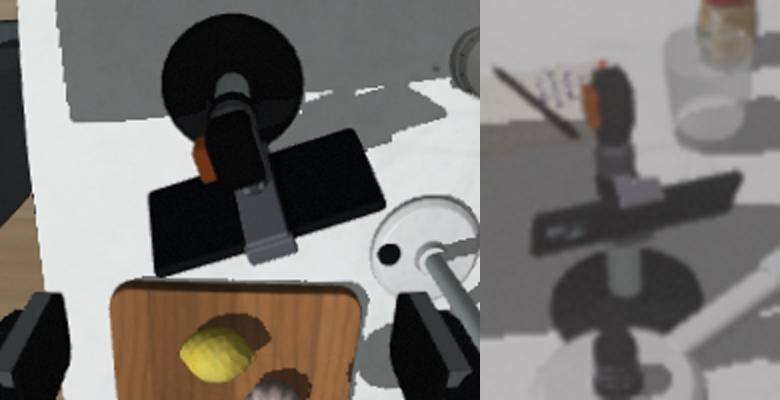

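The wrist crop shows the orange key at crop (203,160), i.e. wrist (241,180), left of the black grip. Phone and bracket lie toward the board, with the phone edge from (158,276) to (385,207) in the crop. I need a contrast-stretched look at the grip.

```bash
python3 - <<'E'
from h import *
import pickle
np.set_printoptions(precision=4,suppress=True)
o=pickle.load(open("o4.pkl","rb"))
W=cv2.imread("pics/wrist4.png"); c=W[145:205,225:290].astype(float)
c=np.clip((c/255)**.45*255,0,255).astype(np.uint8)
cv2.imwrite("pics/crop5.png",cv2.resize(c,None,fx=10,fy=9.5,interpolation=cv2.INTER_CUBIC))
P=lambda x,y,z:plane("wrist",140+x/2,100+y/2,z,o)
for z in(.185,.15):
  for a,b in(((149,192),(352,128)),((158,276),(385,207))):
    d=P(*b,z)-P(*a,z); print(z,np.linalg.norm(d),np.degrees(np.arctan2(d[1],d[0])),(P(*a,z)+P(*b,z))/2)
m=cv2.inRange(cv2.cvtColor(W,cv2.COLOR_BGR2HSV),(3,130,60),(18,255,255)); q,s=cen(m,(225,150,260,200)); print(q,s,plane("wrist",*q,.212,o))
t=tri(ray("scene",281.8,192.4),ray("side",222.6,186.3),ray("wrist",*q,o)); print("key",t)
print("foot",P(232,85,.012))
E
```

```text
0.185 0.11824696842882139 18.379244018816294 [0.4764 0.1418 0.185 ]
0.185 0.1393270287125971 18.428798534057805 [0.4891 0.092  0.185 ]
0.15 0.1315076114368883 18.379244018816294 [0.4776 0.1312 0.15  ]
0.15 0.1549516659754507 18.428798534057798 [0.4917 0.0758 0.15  ]
[241.4336 180.6853] [237 168  11  24 143] [0.4522 0.1494 0.212 ]
key [0.454  0.1488 0.2045]
foot [0.4673 0.1543 0.012 ]
```

View pics/crop5.png

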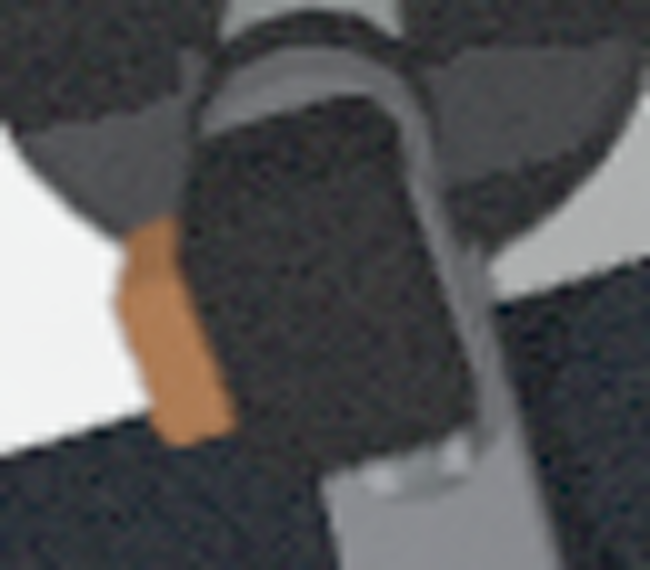

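```bash
python3 - <<'E'
from h import *
import pickle
np.set_printoptions(precision=4,suppress=True)
o=pickle.load(open("o4.pkl","rb"))
P=lambda x,y,z:plane("wrist",225+x/10,145+y/9.5,z,o)
X=np.array([np.cos(.321),np.sin(.321),0])
a,b=P(142,372,.219),P(208,348,.219); print(a,b,"grip from key outer",a+.019*X)
print("key dir",P(165,445,.219)-P(120,300,.219))
print("top centre",P(326,315,.226), [P(*q,.226) for q in((472,415),(390,155),(190,215))])
E
```

```text
[0.4503 0.148  0.219 ] [0.4568 0.1505 0.219 ] grip from key outer [0.4683 0.1539 0.219 ]
key dir [ 0.0042 -0.0157  0.    ]
top centre [0.4683 0.1562 0.226 ] [array([0.4824, 0.1456, 0.226 ]), array([0.4742, 0.1726, 0.226 ]), array([0.4554, 0.1665, 0.226 ])]
```

Request:
send_rows:
  commands: "0 0 -6 0 0.1 1 -1; 0 0 -12 0 0.1 3 -1; 0 0 -17.5 0 0.1 6 -1; 0 0 -17.5 0 0.1 8 -1; 0 0 -17.5 0 0.1 8 -1"

```text
time: 7.7
tcp_pos: [0.467, 0.1537, 0.2909]
tcp_rot: [-1.858, -2.528, 0.006]
contact_force: [0.8, -0.9, 0.6]
finger_gap: 0.0852
finger_force: 0.0
```

```bash
python3 - <<'E'
from h import *
o=r.get_obs(); print(o["tcp_pos"],o["tcp_rot"],R.from_rotvec(o["tcp_rot"]).as_matrix().round(3)); W=r.grab_frame("wrist")
W=(np.clip((W/255.)**.6*255,0,255)).astype(np.uint8); cv2.imwrite("pics/wrist5.png",W)
X=np.array([np.cos(.305),np.sin(.305),0]); d=R.from_rotvec(o["tcp_rot"]).as_matrix().T@(np.array([.4683,.1545,.212])-o["tcp_pos"]); print(d)
E
```

```text
[0.46700909 0.15370854 0.29089026] [-1.85770946 -2.52799678  0.00631658] [[-0.299  0.954 -0.006]
 [ 0.954  0.299 -0.001]
 [ 0.001 -0.006 -1.   ]]
[0.00027729 0.00193054 0.07888068]
```

View pics/wrist5.png

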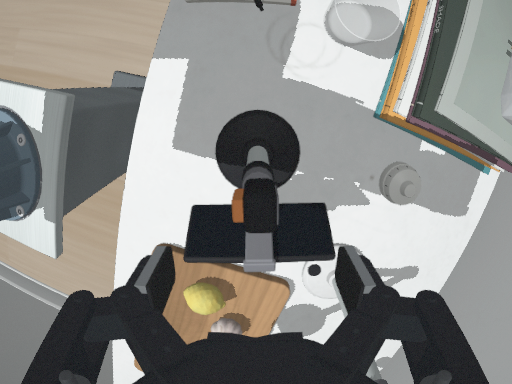

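The wrist view shows the phone edge level with the image, so the yaw matches. The grip is at (261,205), with the key on its left at (238,205), between the fingers.

Request:
send_rows:
  commands: "0 0 0 0 0.2 2.5 -1; 0 0 0 0 0.2 5 -1; 0 0 0 0 0.2 7 -1; 0 0 0 0 0.2 7.9 -1; 0 0 0 0 0.2 7.9 -1"

```text
time: 8.25
tcp_pos: [0.4705, 0.1553, 0.2151]
tcp_rot: [-1.858, -2.532, 0.001]
contact_force: [0.2, -0.1, 0.5]
finger_gap: 0.0852
finger_force: 0.0
```

Request:
send_rows:
  commands: "0 0 0 0 0 0 1; 0 0 0 0 0 0 1; 0 0 0 0 0 0 1; 0 0 0 0 0 0 1; 0 0 0 0 0 0 1"

```text
time: 8.75
tcp_pos: [0.4692, 0.1552, 0.216]
tcp_rot: [-1.855, -2.533, 0.005]
contact_force: [-8.4, -3.2, 10.8]
finger_gap: 0.0268
finger_force: 60.9
```

Request:
send_rows:
  commands: "0 0 0 0 0 0 1; 0 0 0 0 0 0 1; 0 0 0 0 0 0 1; 0 0 0 0 0 0 1; 0 0 0 0 0 0 1"

```text
time: 9.25
tcp_pos: [0.4692, 0.1552, 0.216]
tcp_rot: [-1.855, -2.533, 0.005]
contact_force: [-8.4, -3.0, 11.2]
finger_gap: 0.027
finger_force: 60.9
```

Request:
send_rows:
  commands: "0 0 0 0 -0.1 -0.5 1; 0 0 0 0 -0.1 -1.5 1; 0 0 0 0 -0.1 -2.5 1; 0 0 0 0 -0.1 -3.5 1; 0 0 0 0 -0.1 -4 1"

```text
time: 9.75
tcp_pos: [0.469, 0.1552, 0.2559]
tcp_rot: [-1.857, -2.533, 0.001]
contact_force: [-0.6, -1.7, -5.8]
finger_gap: 0.0269
finger_force: 60.6
```

Request:
send_rows:
  commands: "0 0 0 0 0 -1 1; 0 0 0 0 0 -2 1; 0 0 0 0 0 -3 1; 0 0 0 0 0 -4 1; 0 0 0 0 0 -4.7 1"

```text
time: 10.25
tcp_pos: [0.4691, 0.1552, 0.3029]
tcp_rot: [-1.857, -2.533, 0.001]
contact_force: [-1.9, -2.0, -5.8]
finger_gap: 0.0269
finger_force: 60.3
```

Request:
send_rows:
  commands: "0 0 0 0 0 -0.2 1; 0 0 0 0 0 -0.4 1; 0 0 0 0 0 -0.4 1; 0 0 0 0 0 -0.4 1; 0 0 0 0 0 -0.4 1"

```text
time: 10.75
tcp_pos: [0.4691, 0.1552, 0.3062]
tcp_rot: [-1.857, -2.533, 0.001]
contact_force: [-4.9, -3.2, -3.1]
finger_gap: 0.0268
finger_force: 60.4
```

Request:
send_rows:
  commands: "0 0 0 0 0 -0.1 1; 0 0 0 0 0 -0.1 1; 0 0 0 0 0 -0.1 1; 0 0 0 0 0 -0.1 1; 0 0 0 0 0 -0.1 1"

```text
time: 11.25
tcp_pos: [0.4691, 0.1552, 0.307]
tcp_rot: [-1.857, -2.533, 0.001]
contact_force: [-4.3, -3.1, -3.8]
finger_gap: 0.0267
finger_force: 60.2
```

```bash
python3 - <<'E'
from h import *
I={n:r.grab_frame(n) for n in("side","scene")}
cv2.imwrite("pics/crop6.png",np.hstack([cv2.resize(I["side"][130:360,150:340],None,fx=2,fy=2),cv2.resize(I["scene"][90:320,200:400],None,fx=2,fy=2)]))
o=r.get_obs();print(o["tcp_pos"],o["contact_force"])
E
```

```text
[0.46907855 0.15521241 0.30690843] [-5.04222929 -3.69022052 -3.98257393]
```

View pics/crop6.png

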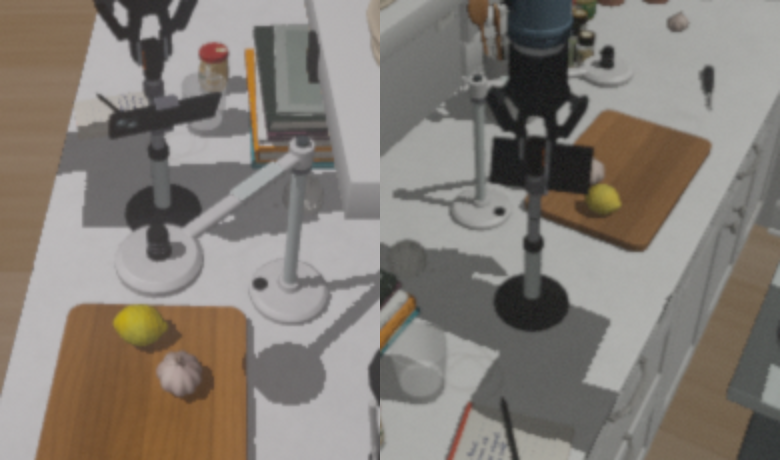

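Request:
send_rows:
  commands: "0 0 0 0 0 -0.1 1; 0 0 0 0 0 -0.1 1; 0 0 0 0 0 -0.1 1; 0 0 0 0 0 -0.1 1; 0 0 0 0 0 -0.1 1"

```text
time: 11.85
tcp_pos: [0.4691, 0.1552, 0.3076]
tcp_rot: [-1.857, -2.533, 0.002]
contact_force: [-3.8, -2.9, -5.7]
finger_gap: 0.0267
finger_force: 61.0
```

```bash
python3 -c "
from workcell import r
print(r.close_job())"
```

```text
the job is handed in; nothing more can be done
None
```

I handed the job in at about 12 s with the lamp swung over the garlic first, then the mast raised about 91 mm to the second stop and the grip still held and squeezed; the lamp head centre measures about 12 mm from the garlic centre, because the arm's circle passes slightly outside it. I saw no sign of the garlic, lemon, tumbler or honey jar moving.

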